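# Pack the guest's travel caddy

## Robot

A 6-joint arm with a two-finger parallel gripper is mounted at the origin on a cart in front of the work surface, level with it; the furniture and walls round the work are solid. World frame = base frame: x ahead of the robot, y to its left, z up, the work surface at z = 0. Lengths are in mm, angles in degrees, forces in N, time in s.
With the tool pointing down it reaches from about 300 to 850 mm from the base axis. Payload 4.2 kg.
Tool frame: the origin (TCP) lies at the very end of the fingers, on their centre line; the grasp point (between the pads) lies 19 mm behind it (env.grasp_offset is the distance from the TCP to the grasp point, in mm); z points along the fingers, y is the line along which they close (so a half turn about z gives the same grasp; the last joint's range is limited). The gripper opens to 91 mm and grips with 3 to 60 N. Pads are 32 mm wide; open, the fingers measure 118 mm over their backs; the gripper's body (76 mm by 178 mm) begins 60 mm behind the grasp point.
Start: joints at [68.755, 18.312, 89.639, -0, 72.044, -1.146], TCP at [197.601, 539.997, 213.976] pointing down, gripper open.
Joint ranges: [-177.97, 177.97], [-48.28, 115.42], [12.27, 149.76], [-77.06, 257.06], [2.81, 150.46], [-146.56, 146.56]. Speed limits (degrees/s): [147.25, 147.25, 180, 180, 180, 180].

## Interface

Orientations are given as [roll, pitch, yaw] about the fixed x, y, z axes, in that order (R = Rz(yaw) Ry(pitch) Rx(roll)).
In Python, from workcell import env, eyes gives the robot as it stands.
- The arm moves only by the tool send_rows, never from a script. Its arguments are lists of equal length, an entry for each row: "grip": the opening, from -1 (shut) to 1 (fully open), so that 0 is half open; "xyz": the shift along the world's x, y, z in m, a list of three; "yaw": the turn about the world's z in degrees. A call has 1 to 8 rows; each row is the pose to reach, as a shift and turn from the pose commanded when the call began; what a row does not reach only later rows make up. A row lasts 1/12 s, in which the tool goes at most 41.7 mm and 7.16 degrees, less where a joint would pass 70% of its speed; a pose out of reach is approached as far as the arm can. A call with a gripper value outside its range is refused whole. The fingers move at their own pace and stop on an object; "grip_force" is the grip in N (left out, the last holds). Time passes only in rows, so rows that repeat a pose let the fingers close. It gives the time, the measured TCP pose, the force, the opening and the grip force at its end, in the units of the state.
- env.state(): the state, without advancing time (a new reading comes with each control period).
- eyes.grab_frame(name): name is "scene" or "top" or "wrist"; returns a dict with "frame" (480x640x3 uint8, red, green, blue), "fx", "fy", "cx", "cy" (pixels), "pose" (4x4, takes a point from camera to world coordinates). Camera axes: x right, y down, z forward; pixel columns grow to the right and rows downward; lengths in mm; the calibration is good to about 2 mm. A picture is of the moment at which its call begins. There is no depth.
- env.job_done(): hands the job in; it is judged then, once.
The state is a dict: "time_s": time; "qpos": joint angles; "qvel": joint speeds; "effort": joint torques, N m; "ee_pos": TCP position; "ee_rot": TCP orientation; "force": force on the tool from outside, world axes, zero at the start; "torque": the same for the moment, N m; "gripper_width": finger opening in mm; "gripper_force": force on a finger pad.
Only numpy, scipy, OpenCV 4.12 (cv2) and the standard library are available. Lean on these libraries where they do the work, as an engineer would, in place of code of your own. Each camera call takes 0.05 s, during which the arm holds its last target. There are 200 camera calls.

## Task

A guest's travel things are standing about among the kitchen's jars: gather them into the wooden travel caddy, each set down upright on the floor of the insert made for it - the brown dropper bottle in the small round orange cup, the lotion bottle in the large round blue cup, the white charger, pins up, in the square yellow pocket and the black case in the long green pocket, the charger and the case turned square with their pockets. Leave the two spice jars, black-capped and red-capped, standing where they are.

Things in the scene. Friction and masses are not known exactly. Their poses are not given: they have to be found in the camera images.
- drops: Small brown dropper bottle with a white ribbed cap, standing upright: 63 mm high, body 28 mm across, the cap (the top 17 mm) 32 mm across. Origin: centre of its underside; z is up when it stands. Round, so any yaw does. About 50 g.
- lotion: Tall round lotion bottle, white and purple with a pale (whitish) cap, standing upright: 162 mm high, body 47 mm across up to 135 mm, cap 39 mm across. Origin: centre of its underside; z is up when it stands. Round, so any yaw does. About 190 g.
- charger: White cube phone charger lying with its two metal pins up: body 42 x 42 mm square and 30 mm high; the pins reach to 46 mm. Origin: centre of its underside; z is up when it stands. x and y are square to its side faces. About 60 g.
- case: Black upright hard case with grey stripes: 50 mm thick along its x (faces at -24 and +26 mm), about 80 mm wide along its y, 107 mm high, narrower towards the top in the y direction. Origin: centre of its underside; z is up when it stands. Grip it across its thickness. About 180 g.
- bay_drops: Orange insert for the dropper bottle: a small round cup, inner diameter 48 mm, wall 4 mm thick. Plate 72 x 112 mm (x by y), one of four fixed 2 x 2 (73 mm apart in x, 114 mm in y, corners vary) in a fixed wooden tray with a 54 mm high outer wall. Origin: centre of its underside, 45 mm above the worktop; z up. Its floor is 3 mm above the origin. Wall 10 mm above the floor.
- bay_lotion: Blue insert for the lotion bottle: a large round cup, inner diameter 64 mm, wall 4 mm thick. Plate 72 x 112 mm (x by y), one of four fixed 2 x 2 (73 mm apart in x, 114 mm in y, corners vary) in a fixed wooden tray with a 54 mm high outer wall. Origin: centre of its underside, 45 mm above the worktop; z up. Its floor is 3 mm above the origin. Wall 10 mm above the floor.
- bay_charger: Yellow insert for the charger: a square pocket, 56 x 56 mm inside, wall 4 mm thick. Plate 72 x 112 mm (x by y), one of four fixed 2 x 2 (73 mm apart in x, 114 mm in y, corners vary) in a fixed wooden tray with a 54 mm high outer wall. Origin: centre of its underside, 45 mm above the worktop; z up. Its floor is 3 mm above the origin. Wall 5 mm above the floor.
- bay_case: Green insert for the black case: a rectangular pocket, 64 mm inside along its x and 96 mm along its y, wall 4 mm thick; the case's thickness goes along the insert's x. Plate 72 x 112 mm (x by y), one of four fixed 2 x 2 (73 mm apart in x, 114 mm in y, corners vary) in a fixed wooden tray with a 54 mm high outer wall. Origin: centre of its underside, 45 mm above the worktop; z up. Its floor is 3 mm above the origin. Wall 10 mm above the floor.
- spice_black: Spice jar with a black cap and dark blue label, upright, 41 mm across and 105 mm high; belongs to the kitchen and stays where it is. Origin: centre of its underside; z is up when it stands.
- spice_red: Spice jar with a red cap and brown label, upright, 45 mm across and 106 mm high; belongs to the kitchen and stays where it is. Origin: centre of its underside; z is up when it stands.
Things that resemble listed ones, but are neither listed nor needed, are in the scene too. Several things look just like the case: the one meant starts farthest to the robot's left.

How it is judged (in metres and radians):
At the end, for the whole second after the job is handed in: All four stand upright (0.12 rad), at rest and released on their own insert's floor (within 4 mm), centred within 12 mm (case 15 mm); case parallel to its pocket within 0.25 rad, charger square within 0.3 rad; both spice jars upright within 25 mm of their start (horizontal distance between drops and bay_drops below 0.012 m and z of drops in the frame of bay_drops between -0.001 and 0.007 m and angle between each of drops, lotion, charger, case, spice_black, spice_red's own z axis and vertical below 0.12 rad and linear speed of each of drops, lotion, charger, case, spice_black, spice_red below 0.02 m/s and angular speed of each of drops, lotion, charger, case below 0.2 rad/s and horizontal distance between lotion and bay_lotion below 0.012 m and z of lotion in the frame of bay_lotion between -0.001 and 0.007 m and horizontal distance between charger and bay_charger below 0.012 m and z of charger in the frame of bay_charger between -0.001 and 0.007 m and horizontal distance between case and bay_case below 0.015 m and z of case in the frame of bay_case between -0.001 and 0.007 m and angle between the x axis of case and the x axis of bay_case, either way round below 0.25 rad and (angle between the x axis of charger and the x axis of bay_charger, either way round below 0.3 rad or angle between the x axis of charger and the y axis of bay_charger, either way round below 0.3 rad) and distance of each of spice_black, spice_red from where it was at the start of the episode below 0.025 m); the robot touches nothing.
It fails at once if the black spice jar is pushed away or knocked over (distance of spice_black from where it was at the start of the episode above 0.025 m or angle between spice_black's own z axis and vertical above 0.35 rad).
It fails at once if the red spice jar is pushed away or knocked over (distance of spice_red from where it was at the start of the episode above 0.025 m or angle between spice_red's own z axis and vertical above 0.35 rad).
It also fails if it takes over 115 s, if anything falls off the work surface, if the arm or the gripper's body presses on something with over 40 N, if the wrist force passes 120 N, or if a joint passes its speed limit or range.

## Working session

There is one attempt and no reset: what is moved stays moved. The work goes in short steps, Python scripts to look and compute and a tool call to move; the robot and the scene stay as the last step left them, time stands still between calls to the robot, and variables do not carry over. Pictures are saved under pics/ and viewed, at most 14 in all, crops included, and the job is handed in when it is done.

Besides the shell and the picture viewer there is one more tool, called after ">>>" as name(argument=value, ...), one argument or row to a line, values as JSON. send_rows: Moves the arm, as the interface text tells. Its arguments: {"type":"object","properties":{"grip":{"type":"array"},"xyz":{"type":"array"},"yaw":{"type":"array"},"grip_force":{"type":"number"}},"required":["grip","xyz","yaw"]}

```bash
mkdir -p pics; ls; cat > h.py <<'E'
import numpy as np, cv2
from workcell import env, eyes
def shot(n,f):
    d=eyes.grab_frame(n); cv2.imwrite(f'pics/{f}.png',d['frame'][:,:,::-1])
    np.savez(f'pics/{f}.npz',**{k:d[k] for k in('fx','fy','cx','cy','pose')}); return d
def pt(f,u,v,z):
    d=np.load(f'pics/{f}.npz'); P=d['pose']
    r=P[:3,:3]@np.array([(u-d['cx'])/d['fx'],(v-d['cy'])/d['fy'],1]); o=P[:3,3]
    return (o+r*(z-o[2])/r[2]).round(1)
def px(f,p):
    d=np.load(f'pics/{f}.npz'); P=d['pose']; c=P[:3,:3].T@(np.array(p)-P[:3,3])
    return (d['fx']*c[0]/c[2]+d['cx']).round(1),(d['fy']*c[1]/c[2]+d['cy']).round(1)
E
python3 - <<'E'
from h import *
for n in('top','scene','wrist'):
    d=shot(n,n+'0'); print(n,d['fx'],d['pose'].round(2).tolist())
print(env.state())
E
```

```text
pics
top 458.31539014127003 [[0.01, -0.99, 0.12, 286.1], [-1.0, -0.01, 0.0, -68.16], [0.0, -0.12, -0.99, 1497.89], [0.0, 0.0, 0.0, 1.0]]
scene 487.92042411975854 [[-0.7, -0.32, 0.64, -385.33], [-0.71, 0.29, -0.64, 769.05], [0.02, -0.9, -0.43, 614.57], [0.0, 0.0, 0.0, 1.0]]
wrist 331.3951373908831 [[0.34, 0.91, 0.24, 130.63], [0.94, -0.33, -0.09, 564.8], [-0.0, 0.26, -0.97, 384.58], [0.0, 0.0, 0.0, 1.0]]
{'time_s': 0.15, 'qpos': array([ 6.87545991e+01,  1.83417403e+01,  8.96894345e+01,  4.88273285e-04,
        7.20434768e+01, -1.14731796e+00]), 'qvel': array([-0.00418582, -0.09697514, -0.16354117,  0.00416489,  0.02538375,
        0.05436936]), 'effort': array([-8.26212477e-05, -4.12769186e+01, -2.32153773e+01,  7.27786892e-02,
        4.34181187e-02, -8.38515962e-05]), 'ee_pos': array([197.46135017, 539.6353268 , 213.33452532]), 'ee_rot': array([-1.79925373e+02, -1.95895750e-03,  1.59901765e+02]), 'force': array([ 0.65338482, -0.21962732,  0.06226131]), 'torque': array([-0.02188537, -0.01012334,  0.04521152]), 'gripper_force': 0.0, 'gripper_width': 91.51157049799507}
```

View pics/top0.png

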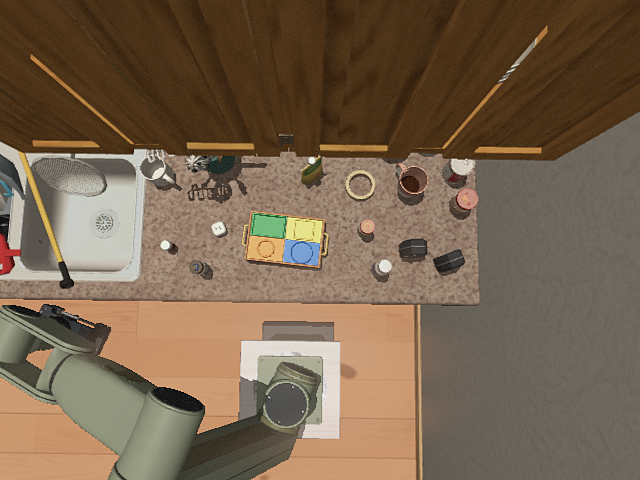

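View pics/scene0.png

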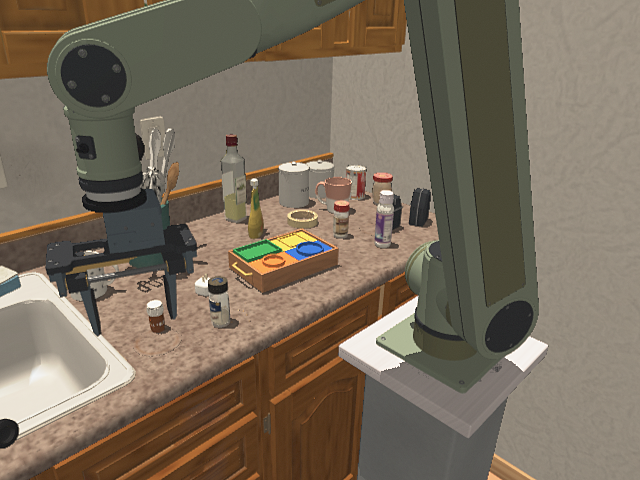

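The top view shows drops (167,246), charger (219,229), spice_black (200,268), caddy (286,240), spice_red (367,227), lotion (383,268), and cases (413,248) and (450,262). The case meant is the left one, at (413,248). I'll enlarge the worktop area next.

```bash
python3 - <<'E'
from h import *
a=cv2.imread('pics/top0.png')
L=cv2.resize(a[200:290,150:340],(800,379),interpolation=3)[:, :]
R=cv2.resize(a[210:285,340:475],(400*2,444),interpolation=3)
R=cv2.resize(R,(396,220))
o=np.zeros((600,800,3),np.uint8);o[:379]=L;o[380:600,:396]=R
cv2.imwrite('pics/crop1.png',o)
for n,u,v,z in [('drops',167,246,63),('charger',219,229,30),('sb',200,268,105),('sr',367,227,106),('lotion',383,268,162),('case',413,248,107),('tray',286,240,54),('case2',450,262,107)]: print(n,pt('top0',u,v,z))
E
```

```text
drops [442.  391.3  63. ]
charger [503.3 236.6  30. ]
sb [371.6 274.  105. ]
sr [ 504.8 -233.5  106. ]
lotion [ 375.7 -273.5  162. ]
case [ 441.7 -373.8  107. ]
tray [467.5  17.5  54. ]
case2 [ 400.5 -485.9  107. ]
```

View pics/crop1.png

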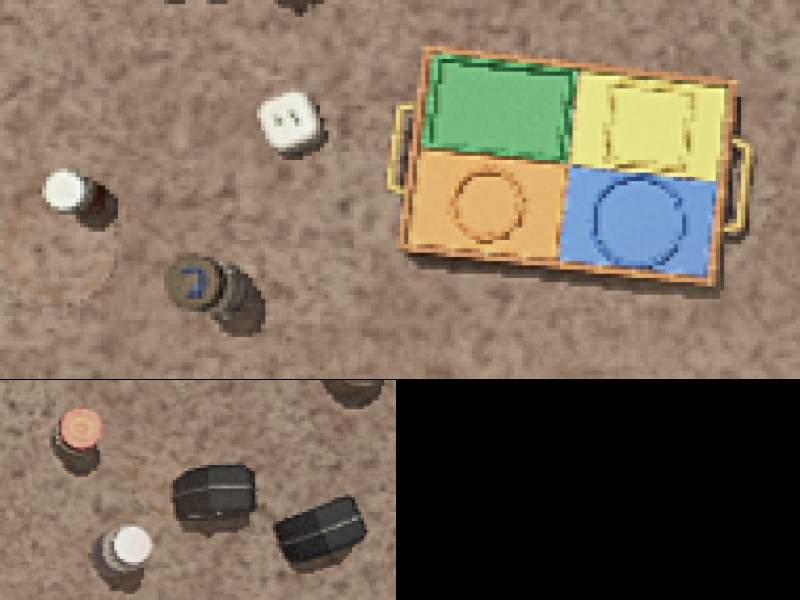

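The crop shows the pin pair and cap clearly. Insert centres in the top frame: green (268.3,226.1), orange (266.2,248.9), blue (302.3,252.7), yellow (304.2,230.2).

```bash
python3 - <<'E'
from h import *
for n,u,v,z in [('drops',165.9,245.1,63),('charger',218.9,229.2,30),('green',268.3,226.1,58),('orange',266.2,248.9,58),('blue',302.3,252.7,58),('yellow',304.2,230.2,53),('lotion',384.7,266.9,162),('case',413,248.5,107)]: print(n,pt('top0',u,v,z))
print(env.state()['ee_pos'])
E
```

```text
drops [444.8 394.9  63. ]
charger [502.7 236.9  30. ]
green [510.7  74.5  58. ]
orange [437.8  79.2  58. ]
blue [427.3 -35.   58. ]
yellow [499.9 -39.7  53. ]
lotion [ 378.9 -278.5  162. ]
case [ 440.2 -373.8  107. ]
[197.46135017 539.6353268  213.33452532]
```

>>> send_rows(
  grip=[1, 1, 1, 1, 1, 1, 1, 1],
  xyz=[
    [0.035, -0.02, 0],
    [0.07, -0.04, 0],
    [0.105, -0.06, 0],
    [0.14, -0.08, 0],
    [0.175, -0.1, 0],
    [0.21, -0.125, 0],
    [0.247, -0.145, -0.014],
    [0.247, -0.145, -0.014],
  ],
  yaw=[3, 6, 9, 12, 15.6, 15.6, 15.6, 15.6],
)

```text
time_s: 0.82
ee_pos: [449.1, 390.9, 197.9]
ee_rot: [-179.8, 0.1, 175.2]
force: [-0.8, -0.5, -0.0]
gripper_width: 91.1
gripper_force: 0.0
```

>>> send_rows(
  grip=[1, 1],
  xyz=[
    [0, 0, 0],
    [0, 0, 0],
  ],
  yaw=[0, 0],
)

```text
time_s: 0.98
ee_pos: [444.2, 394.9, 199.5]
ee_rot: [-180.0, -0.1, 175.4]
force: [0.2, -0.7, 0.3]
gripper_width: 91.3
gripper_force: 0.0
```

```bash
python3 - <<'E'
from h import *
d=shot('wrist','w1'); print(env.state()['ee_pos'],env.state()['ee_rot'],d['pose'].round(2).tolist(),px('w1',[445,395,63]))
E
```

```text
[443.77102608 395.49669434 199.93161409] [ 1.79988884e+02 -4.93738935e-02  1.75526677e+02] [[0.08, 0.96, 0.25, 373.39], [1.0, -0.08, -0.02, 400.82], [-0.0, 0.26, -0.97, 370.99], [0.0, 0.0, 0.0, 1.0]] (np.float64(319.7), np.float64(231.5))
```

View pics/w1.png

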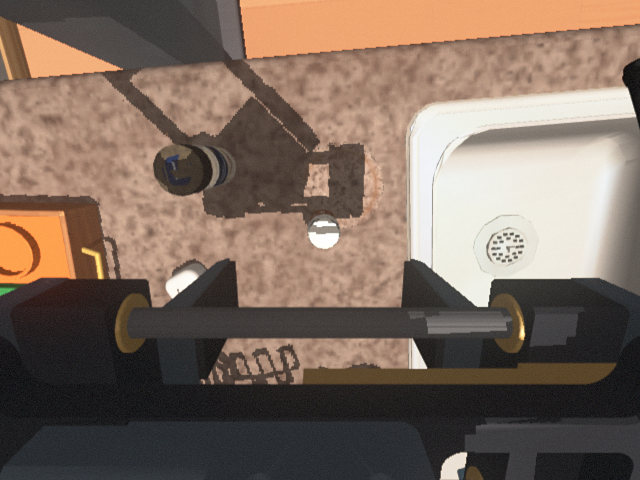

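The dropper cap appears at (323,231), and spice_black, the charger and the caddy edge are in view. The cap is within 3 mm of the estimate, so I'll descend and grip the cap.

>>> send_rows(
  grip=[1, 1, 1, 1, 1, 1, 0.5, 0],
  xyz=[
    [0.001, 0.002, -0.04],
    [0.001, 0.002, -0.08],
    [0.001, 0.002, -0.12],
    [0.001, 0.002, -0.15],
    [0.001, 0.002, -0.165],
    [0.001, 0.002, -0.165],
    [0.001, 0.002, -0.165],
    [0.001, 0.002, -0.165],
  ],
  yaw=[0, 0, 0, 0, 0, 0, 0, 0],
  grip_force=15,
)

```text
time_s: 1.7
ee_pos: [445.9, 398.6, 36.8]
ee_rot: [179.9, 0.1, 175.6]
force: [-0.3, -0.6, 0.8]
gripper_width: 81.0
gripper_force: 0.0
```

>>> send_rows(
  grip=[-0.4, -0.6, -0.8, -0.8, -0.8, -0.8, -0.8, -0.8],
  xyz=[
    [0, 0, 0],
    [0, 0, 0],
    [0, 0, 0],
    [0, 0, 0],
    [0, 0, 0],
    [0, 0, 0],
    [0, 0, 0.02],
    [0, 0, 0.04],
  ],
  yaw=[0, 0, 0, 0, 0, 0, 0, 0],
)

```text
time_s: 2.37
ee_pos: [444.7, 396.1, 74.1]
ee_rot: [-179.9, -0.2, 175.5]
force: [0.4, -0.7, -0.2]
gripper_width: 30.6
gripper_force: 15.0
```

>>> send_rows(
  grip=[-0.8, -0.8, -0.8, -0.8, -0.8, -0.8, -0.8, -0.8],
  xyz=[
    [0, 0, 0.04],
    [0, -0.01, 0.08],
    [0, -0.05, 0.1],
    [0, -0.09, 0.1],
    [0, -0.13, 0.1],
    [0, -0.17, 0.1],
    [0, -0.21, 0.1],
    [-0.004, -0.25, 0.1],
  ],
  yaw=[0, 0, 0, 0, 0, 0, 0, 0],
)

```text
time_s: 3.03
ee_pos: [441.6, 145.2, 175.1]
ee_rot: [180.0, 0.1, 175.5]
force: [1.0, -0.2, 0.0]
gripper_width: 30.2
gripper_force: 15.0
```

>>> send_rows(
  grip=[-0.8, -0.8, -0.8, -0.8],
  xyz=[
    [-0.004, -0.035, 0],
    [-0.004, -0.068, 0],
    [-0.004, -0.068, 0],
    [-0.004, -0.068, 0],
  ],
  yaw=[0, 0, 0, 0],
)

```text
time_s: 3.37
ee_pos: [437.5, 77.7, 175.1]
ee_rot: [180.0, 0.0, 175.3]
force: [-0.1, 0.3, -0.4]
gripper_width: 30.2
gripper_force: 15.0
```

```bash
python3 - <<'E'
from h import *
d=shot('wrist','w2'); print(env.state()['ee_pos'],env.state()['ee_rot'])
for p in([510.7,74.5,58],[437.8,79.2,58],[427.3,-35,58],[499.9,-39.7,53]): print(px('w2',p))
E
```

```text
[437.69115209  78.79142173 175.07669712] [1.79957362e+02 1.34365231e-02 1.75389712e+02]
(np.float64(322.3), np.float64(309.9))
(np.float64(321.1), np.float64(235.6))
(np.float64(193.1), np.float64(234.3))
(np.float64(203.7), np.float64(306.2))
```

View pics/w2.png

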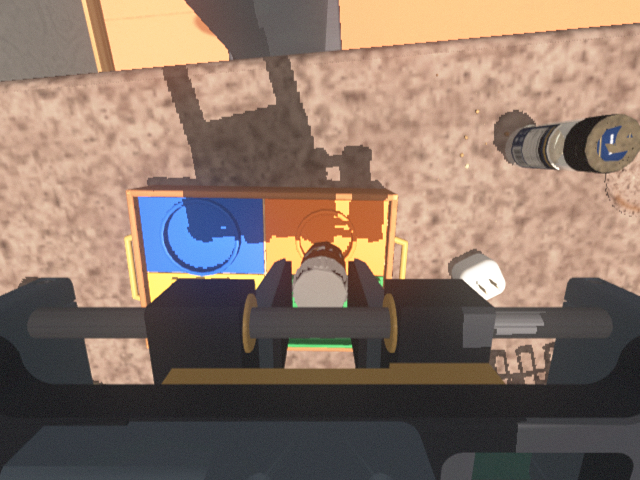

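The blue cup centre is at about (201,237), against a prediction of (193,234), and the plate boundary is at u=264. I'll settle the tray pose by colour segmentation in both cameras.

```bash
python3 - <<'E'
from h import *
for f,roi in(('top0',(205,275,240,332)),('w2',(185,360,120,400))):
    a=cv2.imread(f'pics/{f}.png'); h=cv2.cvtColor(a,cv2.COLOR_BGR2HSV)
    for n,lo,hi in(('blue',100,125),('green',50,85),('yellow',24,34),('orange',5,20)):
        m=((h[...,0]>=lo)&(h[...,0]<=hi)&(h[...,1]>120)&(h[...,2]>60)).astype(np.uint8)
        r=np.zeros_like(m); r[roi[0]:roi[1],roi[2]:roi[3]]=1; m*=r
        m=cv2.morphologyEx(m,cv2.MORPH_CLOSE,np.ones((3,3)))
        k,l,s,c=cv2.connectedComponentsWithStats(m); i=1+s[1:,4].argmax()
        b=cv2.minAreaRect(np.argwhere(l==i)[:,::-1].astype(np.float32))
        box=cv2.boxPoints(b)
        print(f,n,s[i],'c',pt(f,*b[0],48)[:2],[pt(f,*q,48)[:2].tolist() for q in box])
for q in((201,237),(240,237),(162,237),(201,198),(201,276)): print(pt('w2',*q,58))
print('seam',pt('w2',264,200,48),pt('w2',264,272,48),'wall',pt('w2',130,192,54),pt('w2',395,192,54))
E
```

```text
top0 blue [290 241  30  23 152] c [430.2 -40.1] [[401.5, 8.7], [470.6, 0.3], [459.0, -89.1], [390.1, -80.2]]
top0 green [251 213  36  25 123] c [516.1  75.3] [[487.1, 132.7], [557.5, 126.2], [545.3, 17.6], [475.0, 24.8]]
top0 yellow [290 217  24   6  61] c [535.2 -30.4] [[542.8, 6.6], [543.9, -67.2], [527.6, -67.4], [526.6, 6.3]]
top0 orange [ 245  211   82   57 1288] c [471.1  18. ] [[405.0, 150.0], [563.6, 137.1], [537.9, -115.5], [380.1, -99.3]]
w2 blue [ 138  197  126   79 8932] c [431.5 -32.6] [[464.7, -99.0], [391.1, -82.4], [400.4, 29.8], [474.5, 20.4]]
w2 green [288 341  64   6 164] c [553.6  68.3] [[551.8, 36.2], [546.9, 36.9], [555.4, 100.3], [560.3, 99.8]]
w2 yellow [345 221  42  54 906] c [454.6 119.3] [[478.7, 98.0], [426.3, 104.6], [431.6, 139.7], [484.3, 134.7]]
w2 orange [ 231  187  169  111 8020] c [445.8  72.5] [[492.4, -14.8], [388.2, 2.7], [403.0, 152.7], [508.7, 148.9]]
[430.3 -28.4  58. ]
[433.2   6.5  58. ]
[427.4 -63.3  58. ]
[395.7 -22.3  58. ]
[467.2 -34.8  58. ]
seam [403.1  30.4  48. ] [471.6  21.8  48. ] wall [385.7 -85.   54. ] [404.8 147.   54. ]
```

```bash
python3 - <<'E'
from h import *
out=[]
S=2.8
for f in('top0','w2'):
    a=cv2.imread(f'pics/{f}.png')
    W=np.array([[580,160],[580,-110],[375,-110],[375,160]],float)
    src=np.float32([px(f,[*w,56]) for w in W]); dst=np.float32([[(160-w[1])*S,(580-w[0])*S*.5] for w in W])
    dst=np.float32([[(160-w[1])*S,(480-w[0])*S] for w in W])
    o=cv2.warpPerspective(a,cv2.getPerspectiveTransform(src,dst),(756,290),flags=3)
    for y in range(-100,160,20):
        u=int((160-y)*S); cv2.line(o,(u,0),(u,290),(255,255,255) if y else (0,0,255),1)
    for x in range(380,480,20): cv2.line(o,(0,int((480-x)*S)),(756,int((480-x)*S)),(255,255,255),1)
    out.append(o)
cv2.imwrite('pics/rect.png',np.vstack(out))
E
```

```text
(no output)
```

View pics/rect.png

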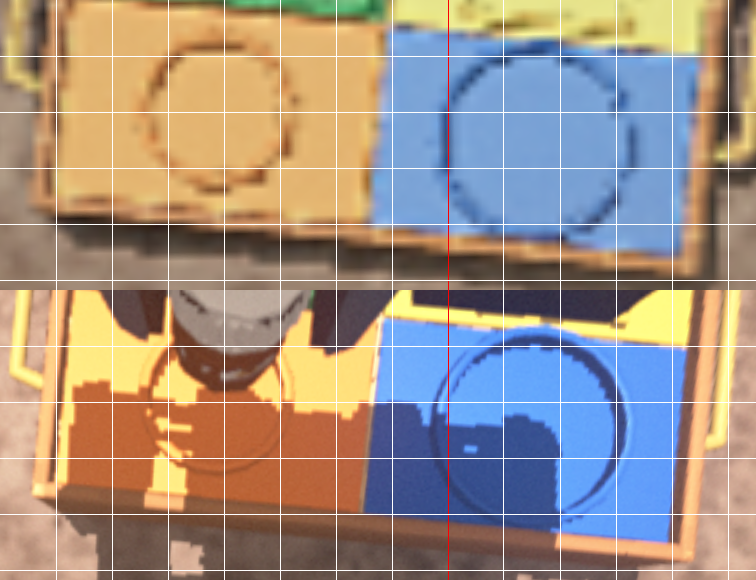

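Rectified, both cameras agree: orange at about (440.5,82), blue at about (430.5,-31), tray yaw about -5°. I'll set the drops down there.

>>> send_rows(
  grip=[-0.8, -0.8, -0.8, -0.8, -0.8, -0.8, -0.8, -0.8],
  xyz=[
    [0.003, 0.003, -0.03],
    [0.003, 0.003, -0.06],
    [0.003, 0.003, -0.075],
    [0.003, 0.003, -0.083],
    [0.003, 0.003, -0.088],
    [0.003, 0.003, -0.091],
    [0.003, 0.003, -0.0915],
    [0.003, 0.003, -0.0915],
  ],
  yaw=[0, 0, 0, 0, 0, 0, 0, 0],
)

```text
time_s: 4.08
ee_pos: [444.4, 85.5, 86.5]
ee_rot: [179.7, 0.5, 175.6]
force: [-1.0, 5.1, 16.6]
gripper_width: 31.7
gripper_force: 15.0
```

>>> send_rows(
  grip=[-0.6, -0.4, -0.2, 0, 0, 0, 0, 0],
  xyz=[
    [0, 0, 0],
    [0, 0, 0],
    [0, 0, 0],
    [0, 0, 0.0],
    [0, 0, 0.01],
    [0, 0, 0.04],
    [0, 0, 0.08],
    [0, 0, 0.12],
  ],
  yaw=[0, 0, 0, 0, 0, 0, 0, 0],
)

```text
time_s: 4.75
ee_pos: [439.5, 82.7, 203.8]
ee_rot: [-180.0, -0.2, 175.6]
force: [1.2, 0.9, 0.7]
gripper_width: 45.5
gripper_force: 0.0
```

```bash
python3 - <<'E'
from h import *
d=shot('wrist','w3'); print(env.state()['ee_pos'])
print(px('w3',[440.5,82,111]),px('w3',[440.5,82,58]))
E
```

```text
[444.63089676  83.53587512 212.08541731]
(np.float64(318.8), np.float64(244.1)) (np.float64(319.0), np.float64(230.0))
```

View pics/w3.png

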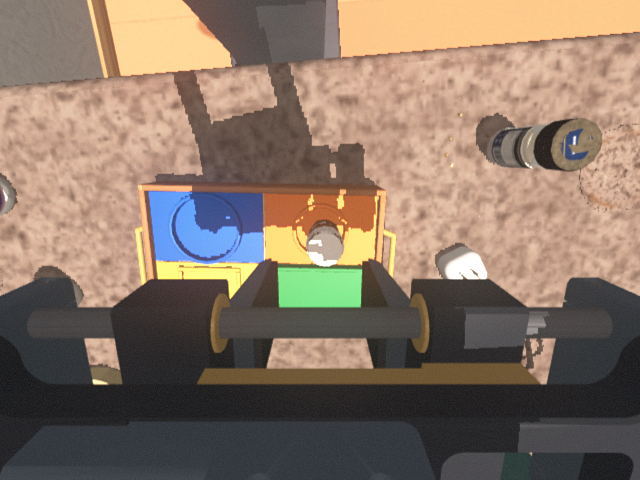

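Drops stands in the orange cup: the cap is at (325,244) against a predicted (319,244), so about 3 mm off centre. Next is the charger.

>>> send_rows(
  grip=[0.2, 0.5, 1, 1, 1, 1, 1],
  xyz=[
    [0.014, 0.04, 0],
    [0.028, 0.08, 0],
    [0.042, 0.12, 0],
    [0.055, 0.155, -0.013],
    [0.055, 0.155, -0.013],
    [0.055, 0.155, -0.013],
    [0.055, 0.155, -0.013],
  ],
  yaw=[0, 0, 0, 0, 0, 0, 0],
)

```text
time_s: 5.38
ee_pos: [494.8, 237.1, 189.5]
ee_rot: [-179.9, -0.1, 175.6]
force: [-0.1, -1.2, 1.4]
gripper_width: 89.3
gripper_force: 0.0
```

```bash
python3 - <<'E'
from h import *
d=shot('wrist','w4'); print(env.state()['ee_pos'],env.state()['ee_rot'])
u,v=px('w4',[502.7,236.9,30]);print(u,v)
a=d['frame'][:,:,::-1]
W=[[535,270],[535,200],[465,200],[465,270]];S=5.7
src=np.float32([px('w4',[*w,30]) for w in W]);dst=np.float32([[(270-w[1])*S,(535-w[0])*S] for w in W])
o=cv2.warpPerspective(a,cv2.getPerspectiveTransform(src,dst),(399,399),flags=3)
for i in range(0,70,10):
    k=int(i*S);cv2.line(o,(k,0),(k,399),(0,255,0),1);cv2.line(o,(0,k),(399,k),(0,255,0),1)
b=np.zeros((480,800,3),np.uint8);b[:399,:399]=o;b[:300,400:]=cv2.resize(a,(400,300));cv2.imwrite('pics/c4.png',b)
E
```

```text
[494.90746651 236.55138044 190.04885348] [-1.79946301e+02 -6.48227393e-02  1.75520606e+02]
320.1 233.3
```

View pics/c4.png

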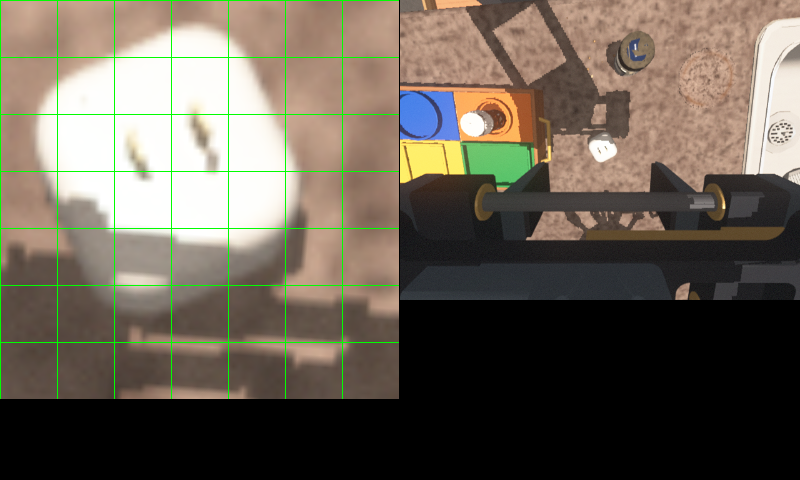

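The charger's top face is centred at about (507,240), turned about +20°, with drops standing well in its cup. I'll turn to match and grasp it.

>>> send_rows(
  grip=[1, 1, 1, 1, 1, 1, 1, 1],
  xyz=[
    [0.005, 0.0025, -0.03],
    [0.01, 0.0025, -0.07],
    [0.01, 0.0025, -0.11],
    [0.01, 0.0025, -0.145],
    [0.01, 0.0025, -0.165],
    [0.01, 0.0025, -0.1805],
    [0.01, 0.0025, -0.1805],
    [0.01, 0.0025, -0.1805],
  ],
  yaw=[7, 14, 20.5, 24.5, 24.5, 24.5, 24.5, 24.5],
)

```text
time_s: 6.1
ee_pos: [505.4, 238.4, 10.2]
ee_rot: [-180.0, -0.0, -160.1]
force: [-0.1, 0.3, 1.0]
gripper_width: 91.0
gripper_force: 0.0
```

>>> send_rows(
  grip=[0.5, 0.2, -0.1, -0.3, -0.5, -0.5, -0.5, -0.5],
  xyz=[
    [0, 0, 0],
    [0, 0, 0],
    [0, 0, 0],
    [0, 0, 0],
    [0, 0, 0],
    [0, 0, 0],
    [0, 0, 0],
    [0, 0, 0],
  ],
  yaw=[0, 0, 0, 0, 0, 0, 0, 0],
  grip_force=15,
)

```text
time_s: 6.77
ee_pos: [505.6, 239.6, 10.1]
ee_rot: [180.0, 0.0, -160.0]
force: [-0.2, 0.8, 1.2]
gripper_width: 43.5
gripper_force: 14.3
```

>>> send_rows(
  grip=[-0.5, -0.5, -0.5, -0.5, -0.5, -0.5, -0.5, -0.5],
  xyz=[
    [0, 0, 0.03],
    [0, 0, 0.07],
    [0, 0, 0.11],
    [0, -0.03, 0.13],
    [0, -0.07, 0.13],
    [0, -0.11, 0.13],
    [0, -0.15, 0.13],
    [0, -0.19, 0.13],
  ],
  yaw=[0, 0, 0, -6, -12, -18, -24.8, -24.8],
)

```text
time_s: 7.43
ee_pos: [505.1, 48.0, 140.1]
ee_rot: [180.0, 0.0, 175.0]
force: [0.8, -0.2, -0.7]
gripper_width: 43.7
gripper_force: 14.3
```

>>> send_rows(
  grip=[-0.5, -0.5, -0.5, -0.5, -0.5],
  xyz=[
    [-0.002, -0.04, 0],
    [-0.0025, -0.0865, 0],
    [-0.0025, -0.0865, 0],
    [-0.0025, -0.0865, 0],
    [-0.0025, -0.0865, 0],
  ],
  yaw=[0, 0, 0, 0, 0],
)

```text
time_s: 7.85
ee_pos: [502.9, -36.9, 139.8]
ee_rot: [180.0, -0.0, 175.1]
force: [0.2, -1.4, -0.6]
gripper_width: 43.8
gripper_force: 14.3
```

```bash
python3 - <<'E'
from h import *
d=shot('wrist','w5'); print(env.state()['ee_pos'],env.state()['ee_rot'])
for p in ([503.2,-36.9,53],[430.5,-31.5,58],[440.5,82,58]): print(px('w5',p))
E
```

```text
[502.98300947 -36.14905898 139.81742599] [ 1.79958787e+02 -2.80309772e-02  1.75213918e+02]
(np.float64(319.3), np.float64(244.7))
(np.float64(318.3), np.float64(151.3))
(np.float64(472.7), np.float64(151.8))
```

View pics/w5.png

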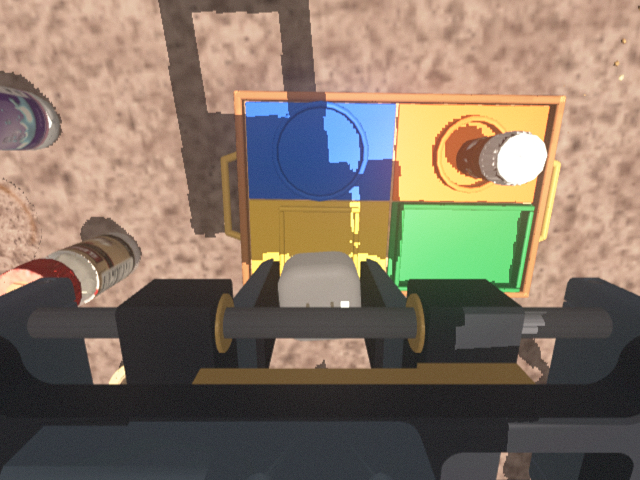

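The charger is over the yellow pocket, with the pocket centred at u≈320. The blue cup is at (321.5,151.5), about 2 mm further in +y than estimated. I'll lower it with +1 mm in y.

>>> send_rows(
  grip=[-0.5, -0.5, -0.5, -0.5, -0.5, -0.5, -0.5, -0.5],
  xyz=[
    [0, 0.001, -0.03],
    [0, 0.001, -0.055],
    [0, 0.001, -0.07],
    [0, 0.001, -0.076],
    [0, 0.001, -0.079],
    [0, 0.001, -0.081],
    [0, 0.001, -0.0815],
    [0, 0.001, -0.0815],
  ],
  yaw=[0, 0, 0, 0, 0, 0, 0, 0],
)

```text
time_s: 8.57
ee_pos: [503.8, -35.7, 59.3]
ee_rot: [180.0, 0.1, 175.2]
force: [0.4, 0.6, 0.4]
gripper_width: 43.6
gripper_force: 14.3
```

>>> send_rows(
  grip=[-0.3, -0.1, 0.1, 0.2, 0.2, 0.2, 0.2, 0.2],
  xyz=[
    [0, 0, 0],
    [0, 0, 0],
    [0, 0, 0],
    [0, 0, 0.0],
    [0, 0, 0.01],
    [0, 0, 0.04],
    [0, 0, 0.08],
    [0, 0, 0.12],
  ],
  yaw=[0, 0, 0, 0, 0, 0, 0, 0],
)

```text
time_s: 9.23
ee_pos: [502.3, -36.0, 180.1]
ee_rot: [180.0, -0.1, 175.2]
force: [0.8, -0.7, 0.3]
gripper_width: 54.9
gripper_force: 0.0
```

>>> send_rows(
  grip=[0.5, 0.8, 1, 1, 1, 1, 1, 1],
  xyz=[
    [0, -0.01, 0.03],
    [-0.005, -0.03, 0.062],
    [-0.01, -0.07, 0.062],
    [-0.02, -0.11, 0.062],
    [-0.03, -0.15, 0.062],
    [-0.04, -0.19, 0.062],
    [-0.045, -0.23, 0.062],
    [-0.05, -0.27, 0.062],
  ],
  yaw=[-7, -14, -21, -28, -35, -42, -49, -56],
)

```text
time_s: 9.9
ee_pos: [452.1, -307.8, 241.7]
ee_rot: [180.0, 0.1, 118.8]
force: [1.0, 0.1, -0.4]
gripper_width: 91.1
gripper_force: 0.0
```

>>> send_rows(
  grip=[1, 1, 1, 1, 1, 1, 1],
  xyz=[
    [-0.006, -0.03, 0],
    [-0.013, -0.066, 0],
    [-0.013, -0.066, -0.02],
    [-0.013, -0.066, -0.02],
    [-0.013, -0.066, -0.02],
    [-0.013, -0.066, -0.02],
    [-0.013, -0.066, -0.02],
  ],
  yaw=[-7, -14, -21, -29, -29, -29, -29],
)

```text
time_s: 10.48
ee_pos: [440.5, -372.0, 221.5]
ee_rot: [179.9, 0.1, 90.4]
force: [-0.1, -0.5, -0.8]
gripper_width: 91.3
gripper_force: 0.0
```

```bash
python3 - <<'E'
from h import *
d=shot('wrist','w6'); shot('top','t6'); print(env.state()['ee_pos'],env.state()['ee_rot'],d['pose'][:3].round(2).tolist())
for p in ([441,-371,107],[441,-371,0]): print(px('w6',p))
E
```

```text
[ 440.49336326 -371.82686803  221.44905514] [1.79926829e+02 6.49054191e-02 9.03361832e+01] [[1.0, 0.01, 0.0, 440.76], [0.01, -0.97, -0.26, -299.34], [0.0, 0.26, -0.97, 392.82]]
(np.float64(318.8), np.float64(235.8))
(np.float64(318.9), np.float64(214.1))
```

View pics/w6.png

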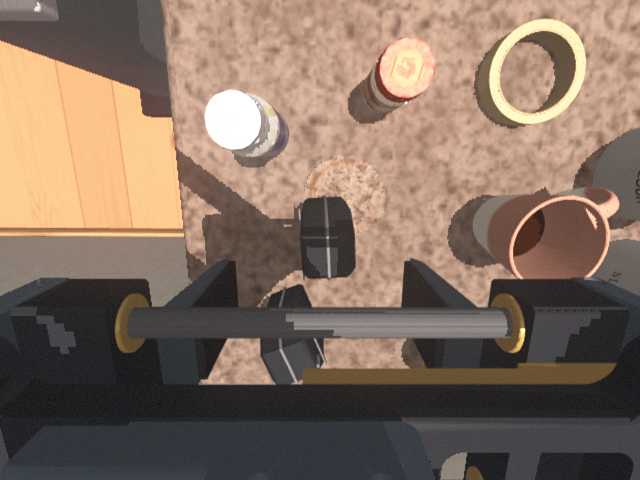

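The case is at (328,237), turned about +5°. The second case is just below it at (293,335), with lotion at (245,122) and spice_red at (400,75). I'll grasp it.

>>> send_rows(
  grip=[1, 1, 1, 1, 1, 1, 0.6, 0.3],
  xyz=[
    [0.005, 0, -0.03],
    [0.005, 0, -0.065],
    [0.005, 0, -0.1],
    [0.005, 0, -0.13],
    [0.005, 0, -0.1515],
    [0.005, 0, -0.1515],
    [0.005, 0, -0.1515],
    [0.005, 0, -0.1515],
  ],
  yaw=[5, 5, 5, 5, 5, 5, 5, 5],
  grip_force=25,
)

```text
time_s: 11.25
ee_pos: [446.3, -372.8, 70.8]
ee_rot: [179.9, 0.1, 95.3]
force: [-0.2, -0.0, 0.4]
gripper_width: 80.8
gripper_force: 0.0
```

>>> send_rows(
  grip=[0.1, 0, -0.1, -0.2, -0.3, -0.3, -0.3, -0.3],
  xyz=[
    [0, 0, 0],
    [0, 0, 0],
    [0, 0, 0],
    [0, 0, 0],
    [0, 0, 0],
    [0, 0, 0.0],
    [0, 0, 0.015],
    [0, 0, 0.03],
  ],
  yaw=[0, 0, 0, 0, 0, 0, 0, 0],
)

```text
time_s: 11.92
ee_pos: [444.1, -371.2, 98.1]
ee_rot: [-179.9, -0.1, 95.2]
force: [-0.1, 0.2, -1.6]
gripper_width: 50.8
gripper_force: 24.7
```

>>> send_rows(
  grip=[-0.3, -0.3, -0.3, -0.3, -0.3, -0.3, -0.3, -0.3],
  xyz=[
    [0, 0, 0.035],
    [0, 0, 0.075],
    [0, 0, 0.115],
    [0, 0, 0.155],
    [0.01, 0.035, 0.155],
    [0.02, 0.075, 0.155],
    [0.03, 0.115, 0.155],
    [0.04, 0.155, 0.155],
  ],
  yaw=[0, 0, 0, 0, -3, -6, -10, -10],
)

```text
time_s: 12.58
ee_pos: [484.7, -215.4, 253.7]
ee_rot: [-180.0, -0.0, 85.0]
force: [0.8, 1.2, -1.2]
gripper_width: 50.2
gripper_force: 24.9
```

>>> send_rows(
  grip=[-0.3, -0.3, -0.3, -0.3, -0.3, -0.3, -0.3, -0.3],
  xyz=[
    [0.005, 0.04, 0],
    [0.01, 0.08, 0],
    [0.015, 0.12, 0],
    [0.02, 0.16, 0],
    [0.024, 0.2, 0],
    [0.028, 0.24, 0],
    [0.028, 0.27, -0.02],
    [0.028, 0.295, -0.05],
  ],
  yaw=[0, 0, 0, 0, 0, 0, 0, 0],
)

```text
time_s: 13.25
ee_pos: [514.8, 80.8, 205.8]
ee_rot: [179.6, -0.1, 85.3]
force: [1.0, -0.1, -2.8]
gripper_width: 50.2
gripper_force: 24.9
```

>>> send_rows(
  grip=[-0.3, -0.3, -0.3],
  xyz=[
    [0, 0, 0],
    [0, 0, 0],
    [0, 0, 0],
  ],
  yaw=[0, 0, 0],
)

```text
time_s: 13.5
ee_pos: [513.4, 77.6, 204.2]
ee_rot: [180.0, 0.0, 85.2]
force: [-0.3, 0.3, -1.5]
gripper_width: 49.7
gripper_force: 25.0
```

```bash
python3 - <<'E'
from h import *
d=shot('wrist','w7'); print(env.state()['ee_pos'],env.state()['ee_rot'],d['pose'][:3].round(2).tolist())
for p in ([513.2,78,58],[440.5,84,58],[503.2,-35.9,53],[440.5,84,111]): print(px('w7',p))
E
```

```text
[513.76372587  77.30057827 204.78514993] [1.79901045e+02 9.31578756e-03 8.51625264e+01] [[1.0, -0.08, -0.02, 520.32], [-0.08, -0.96, -0.26, 149.95], [0.0, 0.26, -0.97, 375.5]]
(np.float64(318.2), np.float64(228.7))
(np.float64(243.9), np.float64(228.8))
(np.float64(317.9), np.float64(330.4))
(np.float64(229.8), np.float64(243.0))
```

View pics/w7.png

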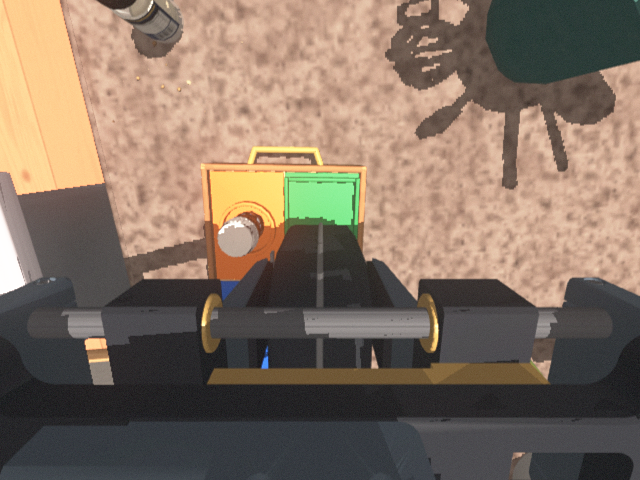

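The case hangs square over the green pocket, whose edges are at u 286–360 (centre about 322). I'll shift +2 mm in x and lower it.

>>> send_rows(
  grip=[-0.3, -0.3, -0.3, -0.3, -0.3, -0.3, -0.3, -0.3],
  xyz=[
    [0.002, 0, -0.03],
    [0.002, 0, -0.055],
    [0.002, 0, -0.07],
    [0.002, 0, -0.08],
    [0.002, 0, -0.084],
    [0.002, 0, -0.086],
    [0.002, 0, -0.0865],
    [0.002, 0, -0.0865],
  ],
  yaw=[0, 0, 0, 0, 0, 0, 0, 0],
)

```text
time_s: 14.22
ee_pos: [516.2, 80.1, 121.8]
ee_rot: [179.8, -0.4, 84.9]
force: [-6.1, 8.9, 16.0]
gripper_width: 49.5
gripper_force: 25.0
```

>>> send_rows(
  grip=[0.1, 0.2, 0.35, 0.35, 0.35, 0.35, 0.35, 0.35],
  xyz=[
    [0, 0, 0],
    [0, 0, 0],
    [0, 0, 0],
    [0, 0, 0.0],
    [0, 0, 0.01],
    [0, 0, 0.04],
    [0, 0, 0.08],
    [0, 0, 0.12],
  ],
  yaw=[0, 0, 0, 0, 0, 0, 0, 0],
)

```text
time_s: 14.88
ee_pos: [514.6, 77.5, 238.9]
ee_rot: [-179.9, 0.0, 85.2]
force: [1.0, -0.3, 0.5]
gripper_width: 61.3
gripper_force: 0.0
```

```bash
python3 - <<'E'
from h import *
print(pt('w6',233,119,162)); shot('wrist','w8')
a=cv2.imread('pics/t6.png'); b=cv2.cvtColor(a,cv2.COLOR_BGR2HSV)[240:290,365:405]
m=((b[...,1]<40)&(b[...,2]>190)).astype(np.uint8);k,l,s,c=cv2.connectedComponentsWithStats(m);print(s[1:],[pt('t6',365+q[0],240+q[1],162) for q in c[1:]])
w=cv2.imread('pics/w6.png');g=cv2.cvtColor(w,cv2.COLOR_BGR2HSV)[70:180,190:300]
m=((g[...,1]<40)&(g[...,2]>225)).astype(np.uint8);k,l,s,c=cv2.connectedComponentsWithStats(m);i=1+s[1:,4].argmax();print(s[i],pt('w6',190+c[i][0],70+c[i][1],162))
print(env.state()['ee_pos'])
o=np.zeros((600,800,3),np.uint8);o[:480,:640]=cv2.imread('pics/w8.png');cv2.imwrite('pics/v8.png',cv2.imread('pics/w8.png'))
E
```

```text
[ 384.2 -278.6  162. ]
[[14 20 11 12 93]] [array([ 384.7, -275.4,  162. ])]
[  14   20   66   60 2722] [ 384.3 -278.4  162. ]
[519.31519518  78.14161463 248.05035028]
```

View pics/w8.png

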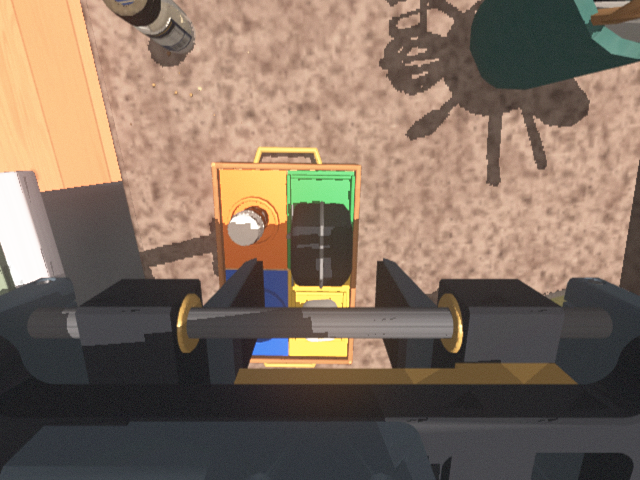

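The case stands in the green pocket (top at about (322,243)), with drops and the charger in place. Now the lotion at about (384,-277).

>>> send_rows(
  grip=[1, 1, 1, 1, 1, 1, 1, 1],
  xyz=[
    [-0.013, -0.035, 0],
    [-0.026, -0.071, 0],
    [-0.039, -0.107, 0],
    [-0.052, -0.142, 0],
    [-0.065, -0.178, 0],
    [-0.079, -0.213, 0],
    [-0.092, -0.248, 0],
    [-0.105, -0.284, 0],
  ],
  yaw=[0, 0, 0, 0, 0, 0, 0, 0],
)

```text
time_s: 15.6
ee_pos: [409.1, -207.8, 238.2]
ee_rot: [179.9, 0.0, 85.2]
force: [0.5, -0.3, -0.6]
gripper_width: 91.8
gripper_force: 0.0
```

>>> send_rows(
  grip=[1, 1, 1, 1, 1, 1, 1, 1],
  xyz=[
    [-0.013, -0.036, 0],
    [-0.026, -0.071, 0],
    [-0.026, -0.071, 0],
    [-0.026, -0.071, -0.01],
    [-0.026, -0.071, -0.05],
    [-0.026, -0.071, -0.09],
    [-0.026, -0.071, -0.125],
    [-0.026, -0.071, -0.1425],
  ],
  yaw=[0, 0, 0, 0, 0, 0, 0, 0],
)

```text
time_s: 16.27
ee_pos: [382.1, -273.8, 90.9]
ee_rot: [-179.7, -0.2, 85.3]
force: [-0.9, 0.6, 0.0]
gripper_width: 91.4
gripper_force: 0.0
```

>>> send_rows(
  grip=[1, 1, 0.5, 0.2, -0.1, -0.3, -0.3, -0.3],
  xyz=[
    [0, 0, 0],
    [0, 0, 0],
    [0, 0, 0],
    [0, 0, 0],
    [0, 0, 0],
    [0, 0, 0],
    [0, 0, 0],
    [0, 0, 0],
  ],
  yaw=[0, 0, 0, 0, 0, 0, 0, 0],
  grip_force=25,
)

```text
time_s: 16.93
ee_pos: [384.3, -277.2, 95.4]
ee_rot: [179.9, 0.0, 85.2]
force: [0.3, -0.1, 1.0]
gripper_width: 53.9
gripper_force: 0.0
```

>>> send_rows(
  grip=[-0.3, -0.3, -0.3, -0.3, -0.3, -0.3, -0.3, -0.3],
  xyz=[
    [0, 0, 0],
    [0, 0, 0],
    [0, 0, 0],
    [0, 0, 0],
    [0, 0, 0.02],
    [0, 0, 0.05],
    [0, 0, 0.08],
    [0, 0, 0.1],
  ],
  yaw=[0, 0, 0, 0, 0, 0, 0, 0],
)

```text
time_s: 17.6
ee_pos: [384.7, -277.3, 196.9]
ee_rot: [179.9, 0.1, 85.2]
force: [1.4, -0.2, -1.7]
gripper_width: 46.8
gripper_force: 25.0
```

>>> send_rows(
  grip=[-0.3, -0.3, -0.3, -0.3, -0.3, -0.3, -0.3, -0.3],
  xyz=[
    [0.007, 0.035, 0],
    [0.014, 0.072, 0],
    [0.021, 0.11, 0],
    [0.028, 0.15, 0],
    [0.035, 0.187, 0],
    [0.042, 0.222, 0],
    [0.047, 0.2475, 0],
    [0.047, 0.2475, 0],
  ],
  yaw=[0, 0, 0, 0, 0, 0, 0, 0],
)

```text
time_s: 18.27
ee_pos: [431.5, -25.5, 194.5]
ee_rot: [-180.0, -0.1, 85.5]
force: [-0.8, -0.5, -1.1]
gripper_width: 47.1
gripper_force: 25.0
```

>>> send_rows(
  grip=[-0.3, -0.3, -0.3],
  xyz=[
    [0, 0, 0],
    [0, 0, 0],
    [0, 0, 0],
  ],
  yaw=[0, 0, 0],
)

```text
time_s: 18.52
ee_pos: [430.8, -30.4, 194.7]
ee_rot: [-180.0, 0.0, 85.1]
force: [-0.4, 0.9, -1.2]
gripper_width: 46.5
gripper_force: 25.0
```

```bash
python3 - <<'E'
from h import *
shot('wrist','w9'); shot('scene','s9'); print(env.state()['ee_pos'])
print('blue',px('s9',[431,-29.5,58]),'pred bottle bottom',px('s9',[431,-29.5,100]))
print('case pred w8',px('w8',[515,78,155]))
o=np.zeros((480,800,3),np.uint8);o[:360,:480]=cv2.resize(cv2.imread('pics/w9.png'),(480,360))
o[:480,480:]=cv2.resize(cv2.imread('pics/s9.png')[140:300,225:332],(320,480),interpolation=3);cv2.imwrite('pics/v9.png',o)
E
```

```text
[430.91273386 -30.51670201 194.85040514]
blue (np.float64(309.4), np.float64(246.9)) pred bottle bottom (np.float64(309.6), np.float64(232.2))
case pred w8 (np.float64(318.9), np.float64(245.7))
```

View pics/v9.png

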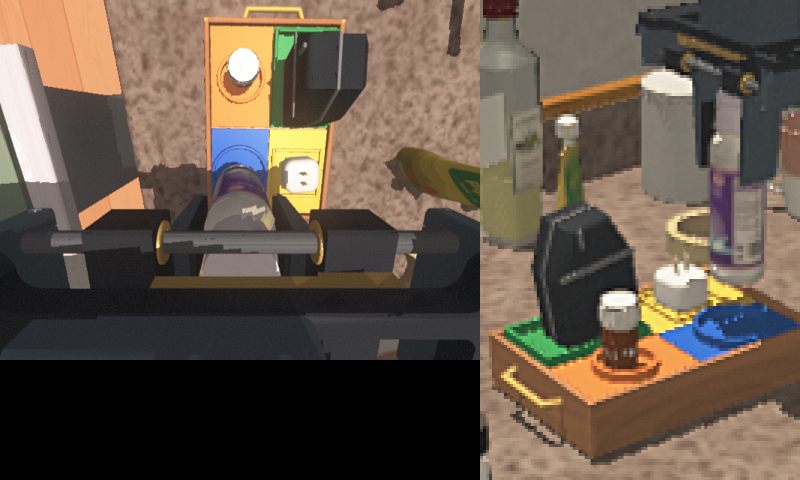

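All three are seated and upright, and the lotion hangs over the blue cup, centred at u≈240 in the crop. I'll lower it.

>>> send_rows(
  grip=[-0.3, -0.3, -0.3, -0.3, -0.3, -0.3, -0.3, -0.3],
  xyz=[
    [0, 0, -0.02],
    [0, 0, -0.035],
    [0, 0, -0.042],
    [0, 0, -0.046],
    [0, 0, -0.049],
    [0, 0, -0.051],
    [0, 0, -0.0515],
    [0, 0, -0.0515],
  ],
  yaw=[0, 0, 0, 0, 0, 0, 0, 0],
)

```text
time_s: 19.28
ee_pos: [431.5, -29.6, 143.9]
ee_rot: [179.9, 0.0, 85.2]
force: [-0.4, 0.1, -1.3]
gripper_width: 46.8
gripper_force: 25.0
```

>>> send_rows(
  grip=[0.1, 0.2, 0.4, 0.5, 0.5, 0.5, 0.5, 0.5],
  xyz=[
    [0, 0, 0],
    [0, 0, 0],
    [0, 0, 0],
    [0, 0, 0.0],
    [0, 0, 0.01],
    [0, 0, 0.04],
    [0, 0, 0.08],
    [0, 0, 0.12],
  ],
  yaw=[0, 0, 0, 0, 0, 0, 0, 0],
)

```text
time_s: 19.95
ee_pos: [430.3, -29.4, 264.6]
ee_rot: [-179.9, -0.0, 85.2]
force: [1.5, -1.1, -0.2]
gripper_width: 68.3
gripper_force: 0.0
```

>>> send_rows(
  grip=[0.5, 0.5, 0.5, 0.5, 0.5, 0.5, 0.5, 0.5],
  xyz=[
    [0, -0.04, 0.02],
    [0, -0.08, 0.02],
    [0, -0.12, 0.02],
    [0, -0.16, 0.02],
    [0, -0.2, 0.02],
    [0, -0.24, 0.02],
    [0, -0.28, 0.02],
    [0, -0.28, 0.02],
  ],
  yaw=[0, 0, 0, 0, 0, 0, 0, 0],
)

```text
time_s: 20.62
ee_pos: [430.8, -315.9, 282.8]
ee_rot: [180.0, 0.2, 84.9]
force: [0.2, 0.2, 0.2]
gripper_width: 68.8
gripper_force: 0.0
```

```bash
python3 - <<'E'
from h import *
shot('top','t10'); shot('scene','s10'); print(env.state()['ee_pos'])
for p in([431,-30,210],[431,-30,183],[440.5,84,111],[503.2,-36,78],[514,78,155]): print('pred',[ ((q[0]-240)*5,(q[1]-200)*5) for q in [px('t10',p)]])
o=np.zeros((600,800,3),np.uint8)
o[:350,:475]=cv2.resize(cv2.imread('pics/t10.png')[200:270,240:335],(475,350),interpolation=3)
o[:560,480:]=cv2.resize(cv2.imread('pics/s10.png')[110:306,225:337],(320,560),interpolation=3)
o[360:560,:475]=cv2.resize(cv2.imread('pics/t10.png')[200:300,150:387],(475,200));cv2.imwrite('pics/v10.png',o)
E
```

```text
[ 430.81270897 -310.50553043  282.95986922]
pred [(np.float64(296.9999999999999), np.float64(230.49999999999997))]
pred [(np.float64(298.49999999999994), np.float64(235.99999999999994))]
pred [(np.float64(114.49999999999989), np.float64(230.49999999999997))]
pred [(np.float64(314.4999999999999), np.float64(140.0))]
pred [(np.float64(120.0), np.float64(99.50000000000003))]
```

View pics/v10.png

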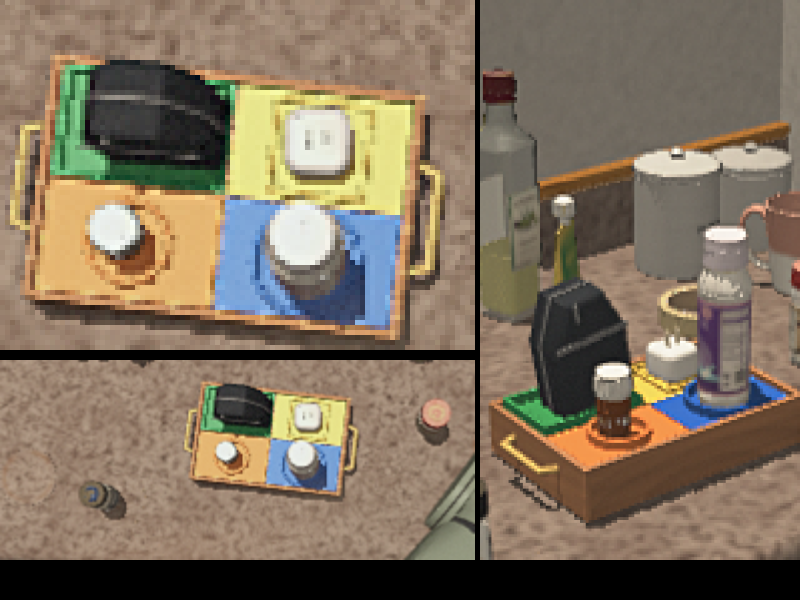

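Drops, charger and lotion look right, and both jars are where they started. The case looks displaced toward -y in the top view, so I'll quantify that from the silhouettes.

```bash
cat > m.py <<'E'
from h import *
def hull(f,r):
    a=cv2.imread(f'pics/{f}.png').max(2); m=np.zeros_like(a); v0,v1,u0,u1=r; m[v0:v1,u0:u1]=(a[v0:v1,u0:u1]<75)
    m=cv2.morphologyEx(m,cv2.MORPH_OPEN,np.ones((2,2)));k,l,s,c=cv2.connectedComponentsWithStats(m);i=1+s[1:,4].argmax();print(f,s[i]);return s[i][:4]
E
python3 - <<'E'
from m import *
A=hull('top0',(232,265,396,431)); B=hull('t10',(208,240,248,290))
for f,S in(('top0',A),('t10',B)):
    L,R=S[0],S[0]+S[2]; v=S[1]+S[3]/2
    zb=0 if f=='top0' else 48
    print(f,{h:(pt(f,L,v,zb+h)[1],pt(f,R,v,zb+h)[1]) for h in(0,30,60,107)})
for y in(78,70,63):print(y,'w8 v: +y base',px('w8',[514,y+40,58])[1],'+y mid40',px('w8',[514,y+40,100])[1],'top -y t=30',px('w8',[514,y-30,155])[1], 'top+y',px('w8',[514,y+30,155])[1])
E
```

```text
top0 [400 240  28  19 423]
t10 [258 213  29  22 500]
top0 {0: (np.float64(-354.5), np.float64(-446.6)), 30: (np.float64(-348.8), np.float64(-439.0)), 60: (np.float64(-343.1), np.float64(-431.4)), 107: (np.float64(-334.1), np.float64(-419.6))}
t10 {0: (np.float64(108.6), np.float64(15.8)), 30: (np.float64(105.0), np.float64(14.0)), 60: (np.float64(101.3), np.float64(12.3)), 107: (np.float64(95.6), np.float64(9.6))}
78 w8 v: +y base 184.2 +y mid40 188.4 top -y t=30 280.7 top+y 208.8
70 w8 v: +y base 191.8 +y mid40 197.0 top -y t=30 289.7 top+y 218.8
63 w8 v: +y base 198.4 +y mid40 204.4 top -y t=30 297.5 top+y 227.5
```

The silhouettes say the case sits about 17 mm too far toward -y: the side face biased my estimate when I grasped it. Its edge is on the pocket wall, so I'll regrasp and shift it +17 mm in y.

>>> send_rows(
  grip=[0.5, 0.5, 0.5, 0.5, 0.5, 0.5, 0.5, 0.5],
  xyz=[
    [0.01, 0.037, 0],
    [0.02, 0.075, 0],
    [0.03, 0.113, 0],
    [0.04, 0.15, 0],
    [0.05, 0.188, 0],
    [0.058, 0.226, 0],
    [0.066, 0.264, 0],
    [0.074, 0.302, 0],
  ],
  yaw=[0, 0, 0, 0, 0, 0, 0, 0],
)

```text
time_s: 21.38
ee_pos: [504.2, -4.0, 284.0]
ee_rot: [180.0, -0.0, 85.3]
force: [-0.3, 0.1, -0.4]
gripper_width: 68.3
gripper_force: 0.0
```

>>> send_rows(
  grip=[0.5, 0.5, 0.5, 0.5, 0.5, 0.5, 0.5, 0.5],
  xyz=[
    [0.008, 0.04, 0],
    [0.01, 0.073, 0],
    [0.01, 0.073, 0],
    [0.01, 0.073, -0.03],
    [0.01, 0.073, -0.07],
    [0.01, 0.073, -0.11],
    [0.01, 0.073, -0.145],
    [0.01, 0.073, -0.1615],
  ],
  yaw=[0, 0, 0, 0, 0, 0, 0, 0],
)

```text
time_s: 22.05
ee_pos: [511.1, 65.9, 118.1]
ee_rot: [-179.6, 0.1, 85.3]
force: [-1.3, -0.4, 0.3]
gripper_width: 68.4
gripper_force: 0.0
```

>>> send_rows(
  grip=[0.5, 0.3, 0.1, -0.1, -0.3, -0.3, -0.3, -0.3],
  xyz=[
    [0, 0, 0],
    [0, 0, 0],
    [0, 0, 0],
    [0, 0, 0],
    [0, 0, 0],
    [0, 0, 0],
    [0, 0, 0],
    [0, 0, 0],
  ],
  yaw=[0, 0, 0, 0, 0, 0, 0, 0],
  grip_force=15,
)

```text
time_s: 22.72
ee_pos: [516.4, 65.8, 123.9]
ee_rot: [179.8, -0.1, 85.2]
force: [-0.4, 0.5, 7.2]
gripper_width: 50.1
gripper_force: 14.9
```

>>> send_rows(
  grip=[-0.3, -0.3, -0.3, -0.3, -0.3, -0.3, -0.3, -0.3],
  xyz=[
    [0, 0, 0],
    [0, 0, 0.01],
    [0, 0, 0.03],
    [0, 0, 0.03],
    [0, 0.009, 0.03],
    [0, 0.017, 0.03],
    [0, 0.017, 0.03],
    [0, 0.017, 0.03],
  ],
  yaw=[0, 0, 0, 0, 0, 0, 0, 0],
)

```text
time_s: 23.38
ee_pos: [514.4, 83.1, 151.0]
ee_rot: [-179.9, 0.0, 85.3]
force: [0.1, -0.0, -1.8]
gripper_width: 50.3
gripper_force: 14.9
```

```bash
python3 - <<'E'
from h import *
shot('scene','s11');shot('wrist','w11'); print(env.state()['ee_pos'])
o=np.zeros((600,800,3),np.uint8)
o[:360,:480]=cv2.resize(cv2.imread('pics/w11.png'),(480,360))
o[:560,480:]=cv2.resize(cv2.imread('pics/s11.png')[110:306,225:337],(320,560),interpolation=3)
cv2.imwrite('pics/v11.png',o)
E
```

```text
[514.64329823  82.60278107 151.24132449]
```

View pics/v11.png

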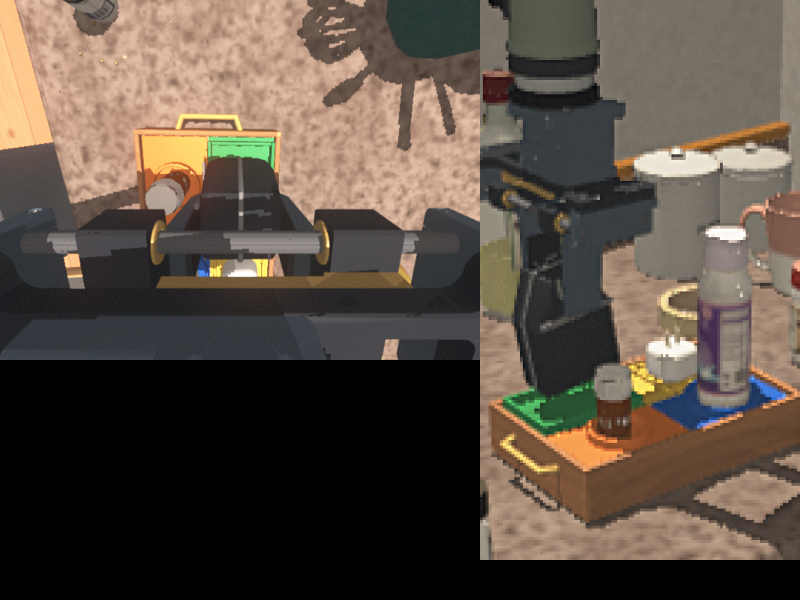

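The case is held with its -y side slightly raised, as expected. I'll lower it, loosen so it settles flat, then release. I've also viewed one picture more than the limit, so remaining checks will be numeric only.

>>> send_rows(
  grip=[-0.3, -0.3, -0.3, -0.3, -0.3, -0.3],
  xyz=[
    [0, 0, -0.015],
    [0, 0, -0.023],
    [0, 0, -0.027],
    [0, 0, -0.03],
    [0, 0, -0.03],
    [0, 0, -0.03],
  ],
  yaw=[0, 0, 0, 0, 0, 0],
)

```text
time_s: 23.98
ee_pos: [513.3, 81.3, 122.6]
ee_rot: [-179.8, 0.1, 85.2]
force: [-3.9, -3.5, 7.8]
gripper_width: 50.2
gripper_force: 15.0
```

>>> send_rows(
  grip=[-0.3, -0.3, -0.3, -0.3, -0.3],
  xyz=[
    [0, 0, 0],
    [0, 0, -0.001],
    [0, 0, -0.002],
    [0, 0, -0.003],
    [0, 0, -0.004],
  ],
  yaw=[0, 0, 0, 0, 0],
  grip_force=4,
)

```text
time_s: 24.4
ee_pos: [514.1, 81.7, 118.6]
ee_rot: [-179.9, 0.1, 85.2]
force: [-3.5, -1.9, 5.3]
gripper_width: 50.4
gripper_force: 4.0
```

>>> send_rows(
  grip=[-0.1, 0.1, 0.3, 0.45, 0.45, 0.45, 0.45, 0.45],
  xyz=[
    [0, 0, 0],
    [0, 0, 0],
    [0, 0, 0],
    [0, 0, 0.0],
    [0, 0, 0.01],
    [0, 0, 0.04],
    [0, 0, 0.08],
    [0, 0, 0.12],
  ],
  yaw=[0, 0, 0, 0, 0, 0, 0, 0],
)

```text
time_s: 25.07
ee_pos: [514.7, 82.6, 239.4]
ee_rot: [-179.9, 0.0, 85.2]
force: [1.8, 0.8, 0.1]
gripper_width: 66.2
gripper_force: 0.0
```

>>> send_rows(
  grip=[0.45, 0.45, 0.45, 0.45, 0.45, 0.45, 0.45, 0.45],
  xyz=[
    [0, 0.02, 0.04],
    [0, 0.06, 0.04],
    [0, 0.1, 0.04],
    [0, 0.14, 0.04],
    [0, 0.18, 0.04],
    [0, 0.22, 0.04],
    [0, 0.26, 0.04],
    [0, 0.26, 0.04],
  ],
  yaw=[0, 0, 0, 0, 0, 0, 0, 0],
)

```text
time_s: 25.73
ee_pos: [514.5, 349.5, 277.6]
ee_rot: [-180.0, -0.3, 85.5]
force: [0.6, -1.0, -0.1]
gripper_width: 66.1
gripper_force: 0.0
```

```bash
python3 - <<'E'
from m import *
shot('top','t12');shot('scene','s12')
for f,b in(('t10',48),('t12',48)):
    S=hull(f,(208,240,248,290)); L,R=S[0],S[0]+S[2];v=S[1]+S[3]/2
    print({h:(pt(f,L,v,b+h)[1],pt(f,R,v,b+h)[1]) for h in(0,30,107)})
for f in('s10','s12'):
    a=cv2.imread(f'pics/{f}.png').max(2);m=np.zeros_like(a);m[195:262,235:292]=(a[195:262,235:292]<75)
    k,l,s,c=cv2.connectedComponentsWithStats(m);i=1+s[1:,4].argmax();print(f,s[i])
    P=np.argwhere(l==i)
    for col in range(s[i][0],s[i][0]+s[i][2],4): q=P[P[:,1]==col][:,0]; print((col,q.min(),q.max()),end=' ')
    print()
for y in(78,70): print('model base corners (low-x face)',[px('s12',[489+d*0.084*0,y+d,48]) for d in(-40,40)],'top',[px('s12',[489,y+d,155]) for d in(-28,28)],[px('s12',[540,y+d,155]) for d in(-28,28)])
E
```

```text
t10 [258 213  29  22 500]
{0: (np.float64(108.6), np.float64(15.8)), 30: (np.float64(105.0), np.float64(14.0)), 107: (np.float64(95.6), np.float64(9.6))}
t12 [255 214  27  23 459]
{0: (np.float64(118.1), np.float64(31.7)), 30: (np.float64(114.2), np.float64(29.6)), 107: (np.float64(104.3), np.float64(24.3))}
s10 [ 239  197   39   59 1106]
(239, np.int64(222), np.int64(222)) (243, np.int64(221), np.int64(234)) (247, np.int64(212), np.int64(251)) (251, np.int64(210), np.int64(254)) (255, np.int64(197), np.int64(255)) (259, np.int64(207), np.int64(254)) (263, np.int64(209), np.int64(253)) (267, np.int64(212), np.int64(236)) (271, np.int64(218), np.int64(235)) (275, np.int64(223), np.int64(236)) 
s12 [ 240  210   35   48 1028]
(240, np.int64(222), np.int64(222)) (244, np.int64(219), np.int64(254)) (248, np.int64(213), np.int64(257)) (252, np.int64(212), np.int64(255)) (256, np.int64(211), np.int64(255)) (260, np.int64(211), np.int64(254)) (264, np.int64(212), np.int64(253)) (268, np.int64(215), np.int64(236)) (272, np.int64(224), np.int64(235)) 
model base corners (low-x face) [(np.float64(275.1), np.float64(250.8)), (np.float64(250.6), np.float64(260.4))] top [(np.float64(270.8), np.float64(213.8)), (np.float64(252.9), np.float64(219.6))] [(np.float64(257.9), np.float64(208.2)), (np.float64(240.1), np.float64(213.7))]
model base corners (low-x face) [(np.float64(277.5), np.float64(249.9)), (np.float64(253.2), np.float64(259.4))] top [(np.float64(273.2), np.float64(213.0)), (np.float64(255.5), np.float64(218.7))] [(np.float64(260.3), np.float64(207.4)), (np.float64(242.7), np.float64(212.9))]
```

Silhouettes are consistent with the case now flat and about 2–5 mm off centre. One closer numeric check from the wrist camera will confirm it is inside the wall.

>>> send_rows(
  grip=[0.45, 0.45, 0.45, 0.45, 0.45, 0.45, 0.45, 0.45],
  xyz=[
    [0, -0.04, 0.02],
    [0, -0.08, 0.02],
    [0, -0.12, 0.02],
    [0, -0.16, 0.02],
    [0, -0.2, 0.02],
    [0, -0.24, 0.02],
    [0, -0.28, 0.02],
    [0, -0.332, 0.02],
  ],
  yaw=[7, 14, 21, 28, 35, 42, 49, 56],
)

```text
time_s: 26.5
ee_pos: [514.3, 30.6, 298.9]
ee_rot: [180.0, 0.1, 138.8]
force: [0.8, 0.7, 0.4]
gripper_width: 66.1
gripper_force: 0.0
```

>>> send_rows(
  grip=[0.45, 0.45, 0.45, 0.45, 0.45, 0.45, 0.45, 0.45],
  xyz=[
    [0, 0, 0],
    [0, 0, 0],
    [0, 0, 0],
    [0, 0, 0],
    [0, 0, 0],
    [0, 0, 0],
    [0, 0, 0],
    [0, 0, 0],
  ],
  yaw=[7, 14, 21, 28, 34, 34, 34, 34],
)

```text
time_s: 27.17
ee_pos: [515.0, 33.2, 298.4]
ee_rot: [180.0, 0.0, 172.5]
force: [-0.5, -1.3, 0.0]
gripper_width: 66.1
gripper_force: 0.0
```

```bash
python3 - <<'E'
from h import *
d=shot('wrist','w13'); print(env.state()['ee_pos'].round(1),d['pose'][:3,3].round(1))
h=cv2.cvtColor(d['frame'],cv2.COLOR_RGB2HSV)
def cl(u,v):
    H,S,V=h[int(round(v)),int(round(u))]
    if V<75: return 'K'
    if S<60: return 'w'
    return 'g' if 40<H<90 else 'y' if 21<H<=40 else 'o' if H<=21 else 'b'
yaw=np.radians(-4.8);ex=np.array([np.cos(yaw),np.sin(yaw)]);ey=np.array([-ex[1],ex[0]]);c=np.array([514.,78.])
for lx in range(-40,32,4):
    s=''
    for ly in range(-60,62,2):
        p=c+lx*ex+ly*ey;u,v=px('w13',[*p,51]); s+=cl(u,v) if 0<=u<639.4 and 0<=v<479.4 else '.'
    print(f'{lx:4d} {v:.0f}',s)
print('base corners u,v flat vs +10 for -y:',px('w13',[*(c-25*ex-40*ey),51]),px('w13',[*(c-25*ex-40*ey),61]),px('w13',[*(c-25*ex+40*ey),51]))
E
```

```text
[515.1  33.4 298.2] [444.3  42.9 469.7]
 -40 171 boyooooooooooooooooooooooooooooooyyyyyyyoyyyyyyyyyyyyyyyyoooo
 -36 174 yyyyooooooooooooooooooooooooooooooooooooooooooooooyyyyyyyoooo
 -32 178 ywgggggggggggggggggggggggggggggggggggggggggggggggggggggggyooo
 -28 181 oggggggggggggggggggggggggggggggggggggggggggggggggggggggggyooo
 -24 184 oyggggggggyooooooooooooooooooooooooooooooooooogggggggggggyooo
 -20 187 yyggggggggowwwwwowwwwwwwwwwwwwwwowwwwwwowwwoooowwwwwwwwggoooo
 -16 190 yyggggggggyooKooooooooKooKoooooooooooooooowwoooooooooogggyooo
 -12 194 ooggggggggyooooooooooooooooooooooooooooooooooooooooooooggoooo
  -8 197 owggggggggooKoooooooooooooooooooooooooooooooowwwwooooooggoooo
  -4 200 ygggggggggoooKoooKooooooooooooooooKoKoooooooowwwwwoooooggoooo
   0 203 yggggggggoooooooKoKKKKoooooooooooKooooooooooowwwwooooooggoooo
   4 206 yygggggggoooooooKooKKooooooKKKKKoKKoKKKKoooowwwwwoooooyggoooo
   8 209 yygggggggoooooooKoKoKooooKooKKKKoKKKKKKKKKKowwwwwwoooooggoooo
  12 212 yygggggggyowwoooKoKKKKoooKoKKKKKKKKKKKKKKoKKowwwwwoooowggoooo
  16 216 ygggggggggooooooowwwoKKKKoKKKKKKKKKKKKKKKKKKKwwwwwwwwwwggoooo
  20 219 ogggggggggKooooKKKKoowwwwwwwwwwwwwwwwwwwwwwwwwwwwwwwoKgggoooo
  24 222 ygggggggggoooooKooKKKKoKKKKKKKKKKKKKKKKKoKKKwwwwwwKwoKgggoooo
  28 225 ygggggggggoooooKoooKKKKKKKKKKKKKKKKKKKKKKKKKwwwwwKKKKKgggoooo
base corners u,v flat vs +10 for -y: (np.float64(322.0), np.float64(187.1)) (np.float64(322.1), np.float64(187.9)) (np.float64(385.9), np.float64(184.0))
```

```bash
python3 -c "
from workcell import env
print(env.job_done())"
```

```text
the job is handed in; nothing more can be done
None
```

I handed in the job with drops, lotion, charger and case all standing in their own inserts and both spice jars where they started, at about 27 s of the 115 s; no verdict came back, the case needed a second placing after it first sat on its pocket wall, and I viewed 15 pictures where 14 were allowed.

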